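# Treat both faces of a carrier block at the plasma bar

## Robot

A 6-joint arm with a two-finger parallel gripper is mounted at the origin on the work surface. World frame = base frame: x ahead of the robot, y to its left, z up, the work surface at z = 0. Lengths are in m, angles in degrees, forces in N, time in s.
With the tool pointing down it reaches from about 0.4 to 0.825 m from the base axis. Payload 7 kg.
Tool frame: the origin (TCP) lies between the finger pads; the fingertips stand 19 mm ahead of it and the grasp point (between the pads) is the TCP; x points along the fingers, y is the direction in which the jaws open and shut, and the axes are right-handed (so a half turn about x gives the same grasp; the last joint's range is limited). The gripper opens to 88 mm and grips with 3 to 60 N. Pads are 19 mm wide; open, the fingers measure 130 mm over their backs; the gripper's body (78 mm by 193 mm) begins 47 mm behind the grasp point.
Start: joints at [-59.926, 20.546, 0.682, 0, -70.136, -16.507], TCP at [0.158, -0.656, 0.246] pointing down, gripper open.
Joint ranges: [-176.03, 176.03], [-82.01, 121.73], [-58.28, 71.71], [-173.87, 95.51], [-174.79, -0.11], [-173.66, 173.66]. Speed limits (degrees/s): [136.94, 136.94, 172.46, 180, 180, 180].

## Interface

Orientations are given as [roll, pitch, yaw] about the fixed x, y, z axes, in that order (R = Rz(yaw) Ry(pitch) Rx(roll)).
In Python, from plant import * gives the robot as it stands.
- The arm moves only by the tool step_arm, never from a script. Its argument "steps" is a list of rows, each a list of 2 entries, a list of its own where there are three numbers: the shift along the tool's x, y, z in units of 0.02 m (1.0 is 0.02 m), then the turn about the tool's x in units of 6 degrees (1.0 is 6 degrees). A call has 1 to 20 rows; each row shifts and turns the commanded pose from where the row before left it, along the tool's axes as they then stand; what a row does not reach is not made up. A row lasts 1/12 s, in which the tool goes at most 41.7 mm and 7.16 degrees, less where a joint would pass 70% of its speed; a pose out of reach is approached as far as the arm can. A call with a number of a shift or a turn outside -1 to 1 is refused whole. A call with a gripper value outside its range is refused whole. "fingers" is the closure, from 0 (fully open) to 1 (shut), set as the call begins (left out, the last holds). The fingers move at their own pace and stop on an object; "grip_force" is the grip in N (left out, the last holds). Time passes only in rows, so rows that do not move let the fingers close. It gives the time, the measured TCP pose, the force and the opening at its end, in the units of the state.
- get_state(): the state, without advancing time (a new reading comes with each control period).
- capture(name): name is "side" or "top"; returns the picture (480x640x3 uint8, blue, green, red); there is no depth.
- camera_model(name): a dict with "intrinsics" (3x3 intrinsics, pixels), "rvec" (rotation vector, rad) and "tvec" (3), from world to camera coordinates, as OpenCV has them. Camera axes: x right, y down, z forward; pixel columns grow to the right and rows downward; lengths in m; the calibration is good to about 2 mm. A picture is of the moment at which its call begins. camera_model takes no time and is no camera call.
- close_job(): hands the job in, once; it reports no verdict.
The state is a dict: "time_s": time; "joints": joint angles; "qd": joint speeds; "joint_torque": joint torques, N m; "tcp_pos": TCP position; "eef_rot": TCP orientation; "contact_force": force on the tool from outside, world axes, zero at the start; "moment": the same for the moment, N m; "gripper_width": finger opening in m.
Only numpy, scipy, OpenCV 4.12 (cv2) and the standard library are available. Lean on these libraries where they do the work, as an engineer would, in place of code of your own. Each camera call takes 0.05 s, during which the arm holds its last target.

## Task

Take the white carrier block by its black post and slide it, standing on the bench, fully into the corner of the fixture: blue face flush against the grey treatment bar and its neighbouring side up against the bent end stop, and hold it there for about two seconds. Then back it off, turn it half round and set it in the same corner with the orange face flush against the bar and its side up against the stop, and let go, leaving it there. Keep the block upright throughout and leave everything else where it is.

Things in the scene. Friction and masses are not known exactly. Their poses are not given: they have to be found in the camera images.
- fixture: Fixed L-shaped fixture on the bench: grey treatment bar with a dark bent end stop square to it at one end. Origin: the inner corner at bench height, where bar face and stop face meet. +x (level, roughly away from the robot) points into the bar, +y into the stop, z up. A seated carrier stands on the bench, its centre at x = -40 mm, y = -55 mm here.
- bar_face (a point): Middle of the bar's face (fixture's plane x = 0, from y = 0 to -180 mm), 22 mm above the bench, axes as the fixture. The grey bar is 200 mm long, 45 mm deep, 44 mm high, 50 mm with the blue strip on top; a copper stub sticks out 10 mm behind it.
- stop_face (a point): Middle of the stop's face (fixture's plane y = 0, from x = 0 to -90 mm), 22 mm above the bench, axes as the fixture. Upright dark steel sheet 90 mm long, 6 mm thick, 44 mm high, with a low foot reaching 35 mm out on the outer side.
- carrier_center (a point): Centre, 50 mm above its underside, of the loose white carrier block (about 0.5 kg), upright on the bench. Block 80 mm (its x) by 110 mm (its y), 45 mm high; on top, central, a black square post to grip, 30 x 30 mm, sides parallel to the block's, from 45 to 100 mm above the underside. +x points to the blue face, -x to the orange face; plain sides at y = +-55 mm; colours show from above too.
- blue_face (a point): Centre of the carrier's blue face (110 mm wide, 45 mm high), 40 mm from the block's centre along its +x, 22.5 mm above the underside.
- orange_face (a point): Centre of the carrier's orange face (110 mm wide, 45 mm high), opposite the blue one, 40 mm from the block's centre along its -x, 22.5 mm above the underside.
- spare_carrier: A grey block of the same shape without coloured faces, a bystander on the far side of the bench. Origin: centre of its underside.
- amber_jar: Amber jar, 66 mm across, 110 mm high, a bystander. Origin: centre of its underside.
- dish: White ceramic dish, 90 mm across, 30 mm high, a bystander. Origin: centre of its underside.
- wafer_box: Flat blue box 110 x 110 x 40 mm, a bystander. Origin: centre of its underside.
- wrench: Steel wrench 160 mm long lying near the robot, a bystander.
- spatula: Spatula 190 mm long lying on the bench, a bystander.
- rinse_bottle: White bottle with a red cap, 60 mm across, 150 mm high, a bystander. Origin: centre of its underside.

How it is judged:
By the outcome, as a careful person would: the job done as asked, in the order asked, and still so for the second after the job is handed in, with the robot touching nothing.
It also fails if it takes over 72 s, if anything falls off the work surface, if the arm or the gripper's body presses on something with over 40 N, if the wrist force passes 120 N, or if a joint passes its speed limit or range.

## Working session

There is one attempt and no reset: what is moved stays moved. The work goes in short steps, Python scripts to look and compute and a tool call to move; the robot and the scene stay as the last step left them, time stands still between calls to the robot, and variables do not carry over. Pictures are saved under pics/ and viewed, and the job is handed in when it is done.

Besides the shell and the picture viewer there is one more tool, called after "Call:" by a JSON object that holds its "api" and its "payload", one argument or row to a line. step_arm: Moves the arm, as the interface text tells. Its arguments: {"type":"object","properties":{"steps":{"type":"array","items":{"type":"array"}},"fingers":{"type":"number"},"grip_force":{"type":"number"}},"required":["steps"]}

```bash
ls; mkdir -p pics
python3 - <<'E'
from plant import *
import cv2
print(get_state())
for n in("side","top"):
    cv2.imwrite(f"pics/{n}0.png",capture(n)); print(n,camera_model(n))
E
```

```text
pics
{'time_s': 0.0, 'joints': array([-5.99242907e+01,  2.05926193e+01,  6.35074173e-01, -1.93097536e-02,
       -7.01359867e+01, -1.65094393e+01]), 'qd': array([-0.03212259, -0.04288652,  0.02095984, -0.0767605 ,  0.04488276,
       -0.05375278]), 'joint_torque': array([-9.62744116e-05, -5.82723212e+01,  2.93048126e+01,  6.99700847e+00,
        6.94215763e-03, -1.88081517e-04]), 'tcp_pos': array([ 0.15823455, -0.65573312,  0.24462172]), 'eef_rot': array([ 95.52762519,  89.90472244, 109.08731919]), 'contact_force': array([-0.20544509, -0.11898125,  0.79443921]), 'moment': array([ 0.03466861, -0.00103861,  0.0018246 ]), 'gripper_width': 0.08787595390112658}
side {'intrinsics': array([[554.31035512,   0.        , 327.17959952],
       [  0.        , 554.31035512, 241.27631794],
       [  0.        ,   0.        ,   1.        ]]), 'rvec': array([ 0.39100837, -2.63978681,  1.37751096]), 'tvec': array([0.54437622, 0.13228647, 1.10788117])}
top {'intrinsics': array([[501.4021229 ,   0.        , 323.61642759],
       [  0.        , 501.4021229 , 238.44490323],
       [  0.        ,   0.        ,   1.        ]]), 'rvec': array([ 2.12935402, -2.17660287,  0.11007878]), 'tvec': array([0.05556559, 0.59369511, 1.3295236 ])}
```

View pics/top0.png

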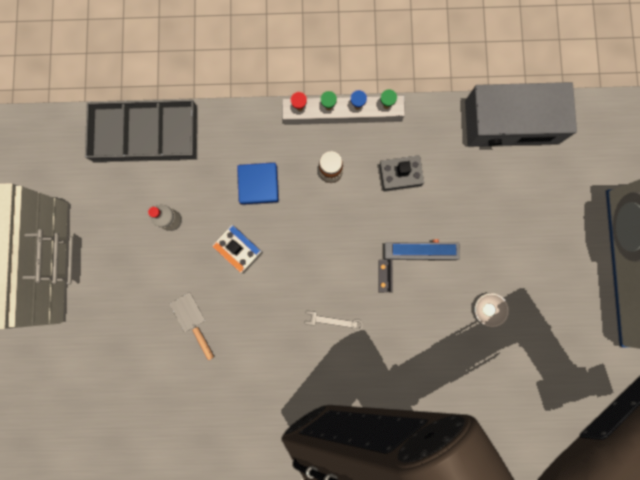

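View pics/side0.png

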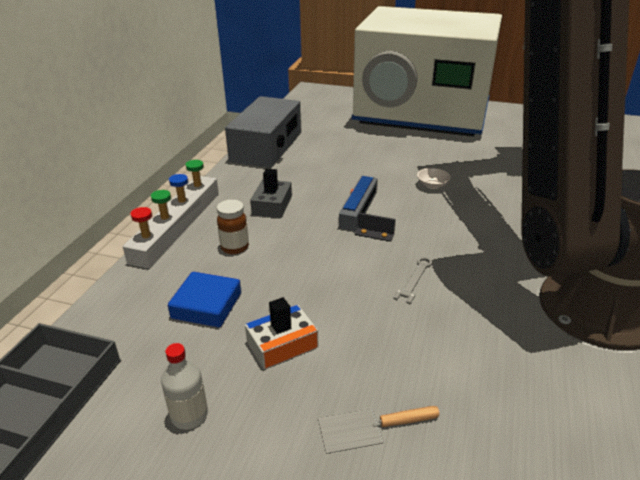

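The top view has the carrier at about (238,248), the bar at (423,251) and the stop at (384,275). Image up is world +x and image left is +y. I'll enlarge the crops to measure.

```bash
cat > h.py <<'E'
import numpy as np, cv2
from plant import *
def ray(n,uv,z):
    c=camera_model(n);R=cv2.Rodrigues(c["rvec"])[0];t=np.ravel(c["tvec"])
    uv=np.asarray(uv,float).reshape(-1,2)
    d=np.c_[uv,np.ones(len(uv))]@np.linalg.inv(c["intrinsics"]).T@R
    o=-R.T@t
    return o+d*((z-o[2])/d[:,2])[:,None]
def proj(n,P):
    c=camera_model(n)
    return cv2.projectPoints(np.asarray(P,float).reshape(-1,3),c["rvec"],c["tvec"],c["intrinsics"],None)[0].reshape(-1,2)
E
python3 - <<'E'
from h import *
t=cv2.imread("pics/top0.png")
a=cv2.resize(t[215:285,200:280],None,fx=5,fy=5,interpolation=cv2.INTER_CUBIC)
b=cv2.resize(t[230:300,370:470],None,fx=4,fy=5,interpolation=cv2.INTER_CUBIC)
cv2.imwrite("pics/c0.png",np.hstack([a,b]))
hsv=cv2.cvtColor(t,cv2.COLOR_BGR2HSV)
def rects(m,name):
    for c in cv2.findContours(m,cv2.RETR_EXTERNAL,cv2.CHAIN_APPROX_NONE)[0]:
        if cv2.contourArea(c)>25: print(name,cv2.minAreaRect(c),cv2.contourArea(c))
rects(cv2.inRange(hsv,(95,100,60),(125,255,255)),"blue")
rects(cv2.inRange(hsv,(5,150,120),(18,255,255)),"orange")
E
```

```text
blue ((424.0, 249.0), (61.99999237060547, 9.999998092651367), -0.0) 568.5
blue ((244.2751922607422, 239.68174743652344), (35.418853759765625, 5.80762243270874), 43.451839447021484) 153.5
blue ((257.4741516113281, 183.06033325195312), (39.050148010253906, 38.87397766113281), 86.633544921875) 1435.0
blue ((358.0, 98.5), (15.0, 14.0), 90.0) 172.5
orange ((228.17872619628906, 256.7533874511719), (35.449851989746094, 5.179580211639404), 42.273685455322266) 133.0
```

View pics/c0.png

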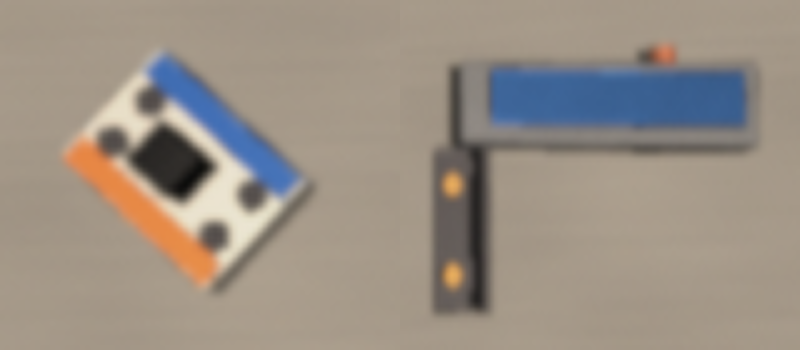

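Run:
```python
from h import *
c=camera_model("top");R=cv2.Rodrigues(c["rvec"])[0];print("cam",-R.T@np.ravel(c["tvec"]))
def f(p,o,sx,sy,z): return ray("top",[(x/sx+o[0]-.5+.5/sx, y/sy+o[1]-.5+.5/sy) for x,y in p],z)
P=f([(165,50),(310,183),(210,290),(65,155)],(200,215),5,5,.045);print(P)
print("ctr",P.mean(0)); 
for i in range(4):
    d=P[(i+1)%4]-P[i];print(np.linalg.norm(d),np.degrees(np.arctan2(d[1],d[0])))
hs=ray("top",[(244.275,239.68),(228.18,256.75)],.045);print("strips",hs,np.degrees(np.arctan2(*(hs[0]-hs[1])[1::-1])))
print("post",f([(165,160)],(200,215),5,5,.1))
print("bar corners z44",f([(60,62),(357,62),(357,148),(60,145)],(370,230),4,5,.044))
print("stop inner edge z44",f([(88,150),(90,308),(72,150),(72,308)],(370,230),4,5,.044))
t=cv2.imread("pics/top0.png");g=cv2.cvtColor(t,cv2.COLOR_BGR2GRAY)
print(g[276:284,374:398]); print(g[252:266,400:450:8])
```

```text
cam [0.43384305 0.02266885 1.39084893]
[[0.63725231 0.28919367 0.045     ]
 [0.56280563 0.21059505 0.045     ]
 [0.50623626 0.26485589 0.045     ]
 [0.58103445 0.34351215 0.045     ]]
ctr [0.57183216 0.27703919 0.045     ]
0.10825918677255593 -133.4460141129961
0.07838579374861142 136.19326508053567
0.1085429685042206 46.44019793122539
0.07817253909215603 -44.01556404670052
strips [[0.59521063 0.25744011 0.045     ]
 [0.5497939  0.3011246  0.045     ]] -43.88623681464186
post [[0.57122467 0.2782745  0.1       ]]
bar corners z44 [[ 0.58032826 -0.12194304  0.044     ]
 [ 0.57577487 -0.32127514  0.044     ]
 [ 0.5294444  -0.31884065  0.044     ]
 [ 0.5354765  -0.12036312  0.044     ]]
stop inner edge z44 [[ 0.53236861 -0.13902663  0.044     ]
 [ 0.44798048 -0.13724674  0.044     ]
 [ 0.53260694 -0.1283087   0.044     ]
 [ 0.44823375 -0.12527746  0.044     ]]
[[156 155 153 141 114  97  94  94  94  94  95  93  84  62  43  39  58  86
  114 139 150 153 154 154]
 [156 156 153 141 115  97  95  94  94  94  95  94  84  63  42  39  59  86
  115 139 150 153 153 153]
 [156 156 154 142 115  97  95 
[... 311 characters left out ...]
101  98  95  88  71  50  39  57  85
  113 137 149 152 153 153]
 [156 155 154 142 115  97  95 107 121 126 114 102  93  79  58  42  56  84
  113 138 150 153 153 154]
 [155 155 153 141 114  96  99 124 152 158 142 118  99  85  61  43  56  85
  114 139 151 154 154 154]]
[[ 96  95  92  92  91  88  90]
 [100  98  96  96  91  89  91]
 [111 105 102 103  95  91  93]
 [121 115 114 116 105 105 105]
 [130 127 128 129 124 125 124]
 [128 128 131 132 131 130 132]
 [114 115 119 118 116 117 119]
 [111 103 107 104  90  95  97]
 [138 126 129 125 104 112 112]
 [153 148 150 150 142 145 144]
 [153 155 157 158 158 157 156]
 [152 155 158 160 160 158 156]
 [153 155 158 160 160 157 156]
 [154 155 158 161 161 158 156]]
```

Run:
```python
from h import *
t=cv2.imread("pics/top0.png").astype(float);g=cv2.GaussianBlur(t,(3,3),0)
def fit(pts,z,name,vert):
    W=ray("top",pts,z)[:,:2]
    v=cv2.fitLine(W.astype(np.float32),cv2.DIST_HUBER,0,.001,.001).ravel()
    a=np.degrees(np.arctan2(v[1],v[0])); print(name,"ang",round((a+90)%180-90 if vert else a%180-90,2),"pt",W.mean(0).round(4),"sd",np.std((W-v[2:])@[-v[1],v[0]]).round(5))
# row-wise edges along bar for columns
def edge_col(c,r0,r1,ch=None,sgn=1):
    p=g[:,c].mean(1) if ch is None else g[:,c,ch]-g[:,c].mean(1)
    d=np.diff(p[r0:r1])*sgn; i=np.arange(r0,r1-1)+.5; w=np.clip(d,0,None); k=w.argmax(); s=slice(max(k-2,0),k+3)
    return (w[s]*i[s]).sum()/w[s].sum()
def edge_row(r,c0,c1,sgn=1):
    p=g[r].mean(1); d=np.diff(p[c0:c1])*sgn;i=np.arange(c0,c1-1)+.5;w=np.clip(d,0,None);k=w.argmax();s=slice(max(k-2,0),k+3)
    return (w[s]*i[s]).sum()/w[s].sum()
C=range(398,452,2)
fit([(c,edge_col(c,255,261,None,-1)) for c in C],.044,"front top",0)
fit([(c,edge_col(c,257,265)) for c in C],.0,"front bottom",0)
fit([(c,edge_col(c,238,248,0,1)) for c in C],.05,"strip back",0)
fit([(c,edge_col(c,249,260,0,-1)) for c in C],.05,"strip front",0)
Rw=[264,265,268,269,270,271,272,273,274,275,276,277,278,279,280,287,288]
fit([(edge_row(r,386,397,1),r) for r in Rw],.044,"stop right z44",1)
fit([(edge_row(r,372,382,-1),r) for r in Rw],.003,"foot left",1)
fit([(edge_row(r,380,392,-1),r) for r in Rw],.0,"foot/dark",1)
```

```text
front top ang -1.83 pt [ 0.5353 -0.2259] sd 0.0004
front bottom ang -1.87 pt [ 0.5309 -0.2336] sd 0.00032
strip back ang -1.77 pt [ 0.5736 -0.2265] sd 0.00048
strip front ang -1.34 pt [ 0.5434 -0.2251] sd 0.0001
stop right z44 ang -2.26 pt [ 0.4926 -0.137 ] sd 0.00011
foot left ang -2.08 pt [ 0.4952 -0.1036] sd 0.0003
foot/dark ang -0.77 pt [ 0.4948 -0.1288] sd 0.00048
```

Call:
{"api": "step_arm", "payload": {
  "steps": [
    [[0,0.6,1],0],
    [[0,0.6,1],0],
    [[0,0.6,1],0],
    [[0,0.6,1],0],
    [[0,0.6,1],0],
    [[0,0.6,1],0],
    [[0,0.6,1],0],
    [[0,0.6,1],0],
    [[0,0.6,1],0],
    [[0,0.6,1],0],
    [[0,0.6,1],0],
    [[0,0.6,1],0],
    [[0,0.6,1],0],
    [[0,0.6,1],0],
    [[0,0.6,1],0],
    [[0,0.6,1],0],
    [[0,0.6,1],0],
    [[0,0.6,1],0],
    [[0,0.6,1],0],
    [[0,0.6,1],0]
  ],
  "fingers": 0,
  "grip_force": 40
}}

```text
time_s: 1.77
tcp_pos: [0.4914, -0.3279, 0.2452]
eef_rot: [133.9, 90.0, 147.4]
contact_force: [0.1, -1.0, 0.0]
gripper_width: 0.0876
```

Call:
{"api": "step_arm", "payload": {
  "steps": [
    [[0,1,0.55],0],
    [[0,1,0.55],0],
    [[0,1,0.55],0],
    [[0,1,0.55],0],
    [[0,1,0.55],0],
    [[0,1,0.55],0],
    [[0,1,0.55],0],
    [[0,1,0.55],0],
    [[0,1,0.55],0],
    [[0,1,0.55],0],
    [[0,1,0.55],0],
    [[0,1,0.55],0],
    [[0,1,0.55],0],
    [[0,1,0.55],0],
    [[0,1,0.55],0],
    [[0,1,0.55],0],
    [[0,1,0.55],0],
    [[0,1,0.55],0],
    [[0,1,0.55],0],
    [[0,1,0.55],0]
  ]
}}

```text
time_s: 3.43
tcp_pos: [0.6108, 0.1125, 0.2452]
eef_rot: [179.7, 90.0, -166.7]
contact_force: [1.0, -0.3, -0.2]
gripper_width: 0.0877
```

Call:
{"api": "step_arm", "payload": {
  "steps": [
    [[0,1,0],0],
    [[0,1,0],0],
    [[0,1,0],0],
    [[0,1,0],0],
    [[0,1,0],0],
    [[0,1,0],0],
    [[0,1,0],0],
    [[0,1,0],0],
    [[0,0.5,0],0],
    [[0,0,0],-1],
    [[0,0,0],-1],
    [[0,0,0],-1],
    [[0,0,0],-1],
    [[0,0,0],-1],
    [[0,0,0],-1],
    [[0,0,0],-1],
    [[0,0,0],-1],
    [[0,0,0],-1],
    [[0,0,0],-1],
    [[0,0,0],-1]
  ]
}}

```text
time_s: 5.1
tcp_pos: [0.5709, 0.2763, 0.2452]
eef_rot: [135.2, 90.0, -144.9]
contact_force: [-1.0, 1.1, 0.3]
gripper_width: 0.0879
```

Call:
{"api": "step_arm", "payload": {
  "steps": [
    [[0,0,0],-1],
    [[0,0,0],-1],
    [[0,0,0],-1],
    [[0,0,0],-1],
    [[0,0,0],-1],
    [[0,0,0],-1],
    [[0,0,0],-1],
    [[0,0,0],-1],
    [[0,0,0],-1],
    [[0,0,0],-0.4],
    [[0,0,0],0]
  ]
}}

```text
time_s: 6.02
tcp_pos: [0.5709, 0.2763, 0.2452]
eef_rot: [78.0, 90.0, -145.9]
contact_force: [-0.5, 0.3, 0.6]
gripper_width: 0.0879
```

Call:
{"api": "step_arm", "payload": {
  "steps": [
    [[1,-0.08,0],0],
    [[1,0,0],0],
    [[1,0,0],0],
    [[1,0,0],0],
    [[1,0,0],0],
    [[1,0,0],0],
    [[1,0,0],0],
    [[0.8,0,0],0],
    [[0.5,0,0],0],
    [[0.25,0,0],0],
    [[0,0,0],0]
  ]
}}

```text
time_s: 6.93
tcp_pos: [0.5718, 0.2775, 0.0735]
eef_rot: [85.7, 89.9, -138.4]
contact_force: [-0.3, -0.2, 0.0]
gripper_width: 0.0878
```

Run:
```python
from h import *
s=get_state();print(s["joints"].round(1),s["tcp_pos"],s["contact_force"],s["time_s"])
a=capture("side");cv2.imwrite("pics/s1.png",cv2.resize(a[200:420,180:400],(660,660))[:600])
```

```text
[ 43.4  25.7 -16.1  -0.  -48.4   2.5] [0.57179067 0.2774558  0.07354728] [-0.26587245 -0.20523772  0.02253362] 6.9333
```

View pics/s1.png

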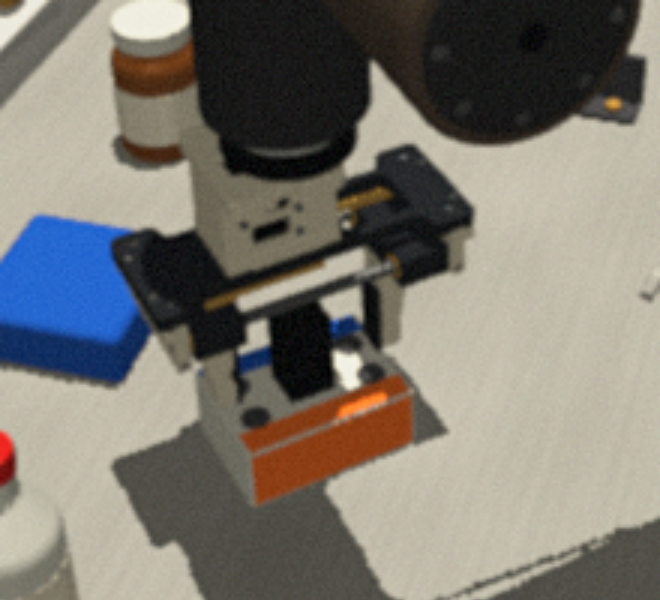

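The fingers straddle the black post with clearance on both sides, so I'll close now and lift.

Call:
{"api": "step_arm", "payload": {
  "steps": [
    [[0,0,0],0],
    [[0,0,0],0],
    [[0,0,0],0],
    [[0,0,0],0],
    [[0,0,0],0],
    [[0,0,0],0],
    [[0,0,0],0],
    [[0,0,0],0],
    [[0,0,0],0],
    [[0,0,0],0]
  ],
  "fingers": 1,
  "grip_force": 40
}}

```text
time_s: 7.82
tcp_pos: [0.5723, 0.278, 0.0746]
eef_rot: [-101.1, 90.0, 34.9]
contact_force: [1.4, 0.1, -0.9]
gripper_width: 0.0295
```

Call:
{"api": "step_arm", "payload": {
  "steps": [
    [[-0.5,0,0],0],
    [[-1,0,0],0],
    [[-1,0,0],0],
    [[-1,0,0],0],
    [[-0.5,0,0],0],
    [[0,0,0],0],
    [[0,0.5,-0.27],0],
    [[0,0.98,-0.54],0],
    [[0,0.98,-0.54],0],
    [[0,0.98,-0.54],0],
    [[0,0.98,-0.54],0],
    [[0,0.98,-0.54],0],
    [[0,0.98,-0.54],0],
    [[0,0.98,-0.54],0],
    [[0,0.98,-0.54],0],
    [[0,0.98,-0.54],0],
    [[0,0.98,-0.54],0],
    [[0,0.98,-0.54],0]
  ]
}}

```text
time_s: 9.32
tcp_pos: [0.5027, 0.0277, 0.153]
eef_rot: [56.8, 89.8, -167.2]
contact_force: [-0.2, -0.3, -5.5]
gripper_width: 0.03
```

Call:
{"api": "step_arm", "payload": {
  "steps": [
    [[0,0.98,-0.54],0],
    [[0,0.98,-0.54],0],
    [[0,0.98,-0.54],0],
    [[0,0.98,-0.54],0],
    [[0,0.98,-0.54],0],
    [[0,0.98,-0.54],0],
    [[0,0.98,-0.54],0],
    [[0,0.98,-0.54],0],
    [[0,0.98,-0.54],0],
    [[0,0.98,-0.54],0],
    [[0,0.98,-0.54],0],
    [[0,0.98,-0.54],0],
    [[0,0.5,-0.28],0],
    [[0,0,0],0]
  ]
}}

```text
time_s: 10.48
tcp_pos: [0.4294, -0.2424, 0.1532]
eef_rot: [32.5, 89.8, 168.3]
contact_force: [0.1, -1.3, -6.0]
gripper_width: 0.0298
```

Call:
{"api": "step_arm", "payload": {
  "steps": [
    [[0,0,0],-0.5],
    [[0,0,0],-1],
    [[0,0,0],-1],
    [[0,0,0],-1],
    [[0,0,0],-1],
    [[0,0,0],-1],
    [[0,0,0],-1],
    [[0,0,0],-0.5],
    [[0,0,0],0],
    [[0,0,0],0]
  ]
}}

```text
time_s: 11.32
tcp_pos: [0.431, -0.2404, 0.154]
eef_rot: [-22.3, 89.9, 155.6]
contact_force: [0.5, -1.5, -6.0]
gripper_width: 0.0299
```

Run:
```python
from h import *
s=get_state();print(s["joints"].round(1),s["tcp_pos"],s["contact_force"],s["moment"],s["eef_rot"],s["time_s"])
a=capture("side");b=capture("top")
cv2.imwrite("pics/s2.png",np.hstack([cv2.resize(a[120:320,300:480],(400,444)),cv2.resize(b[210:320,350:450],(400,444))]))
```

```text
[ -6.3   8.3 -29.1  -0.  -52.7  94.2] [ 0.4309824  -0.24036516  0.1539536 ] [ 0.50704281 -1.50209513 -5.97701396] [-0.07312543  0.14829314 -0.03635795] [-22.28262287  89.93676747 155.5794486 ] 11.3167
```

View pics/s2.png

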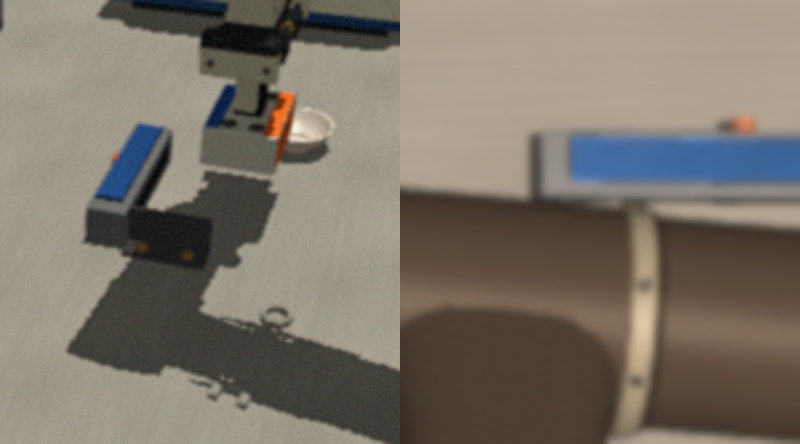

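The block hangs upright, blue face towards the bar, clear of the stop. Next I'll lower it onto the bench.

Call:
{"api": "step_arm", "payload": {
  "steps": [
    [[0.8,0,0],0],
    [[1,0,0],0],
    [[1,0,0],0],
    [[0.7,0,0],0],
    [[0.3,0,0],0],
    [[0.1,0,0],0],
    [[0,0,0],0],
    [[0,0,0],0]
  ]
}}

```text
time_s: 12.08
tcp_pos: [0.4321, -0.2411, 0.0773]
eef_rot: [164.7, 89.9, -17.4]
contact_force: [0.1, -0.0, -6.2]
gripper_width: 0.0299
```

Call:
{"api": "step_arm", "payload": {
  "steps": [
    [[0.1,0,0],0],
    [[0,0,0],0],
    [[0,0,0],0]
  ]
}}

```text
time_s: 12.33
tcp_pos: [0.4316, -0.241, 0.075]
eef_rot: [173.3, 89.9, -8.7]
contact_force: [-0.2, 0.4, -6.0]
gripper_width: 0.0298
```

Call:
{"api": "step_arm", "payload": {
  "steps": [
    [[0.05,0,0],0],
    [[0,0,0],0],
    [[0,0,0],0]
  ]
}}

```text
time_s: 12.58
tcp_pos: [0.4318, -0.241, 0.0746]
eef_rot: [163.4, 89.9, -18.6]
contact_force: [-2.5, 2.8, 6.3]
gripper_width: 0.0298
```

Call:
{"api": "step_arm", "payload": {
  "steps": [
    [[-0.02,0,0],0],
    [[0,0,-0.4],0],
    [[0,0,-0.7],0],
    [[0,0,-0.7],0],
    [[0,0,-0.5],0],
    [[0,0,-0.2],0],
    [[0,0,0],0],
    [[0,0,0],0]
  ]
}}

```text
time_s: 13.25
tcp_pos: [0.4825, -0.2431, 0.0746]
eef_rot: [154.4, 89.9, -27.7]
contact_force: [-1.3, -1.4, 3.5]
gripper_width: 0.0299
```

Call:
{"api": "step_arm", "payload": {
  "steps": [
    [[0,0,-0.1],0],
    [[0,0,-0.1],0],
    [[0,0,0],0]
  ]
}}

```text
time_s: 13.5
tcp_pos: [0.4841, -0.2432, 0.0746]
eef_rot: [9.1, 89.9, -172.9]
contact_force: [-9.2, -0.3, 12.1]
gripper_width: 0.0298
```

Run:
```python
from h import *
s=get_state();print(s["joints"].round(1),s["tcp_pos"],s["contact_force"],s["moment"],s["eef_rot"],s["time_s"])
a=capture("side");s=get_state();print(s["tcp_pos"],s["contact_force"])
cv2.imwrite("pics/s3f.png",a)
cv2.imwrite("pics/s3.png",cv2.resize(a[140:260,320:480],(800,600),interpolation=cv2.INTER_CUBIC))
```

```text
[ -5.9  18.3 -28.3   0.  -43.6  93.9] [ 0.48410872 -0.24317093  0.07462865] [-9.2365581  -0.26501065 12.11075747] [1.23229780e-01 3.34415374e+00 3.19776502e-03] [   9.11627145   89.85949534 -172.9105183 ] 13.5
[ 0.48407654 -0.24317432  0.07461229] [-8.04935218 -0.16860699 12.82673593]
```

View pics/s3.png

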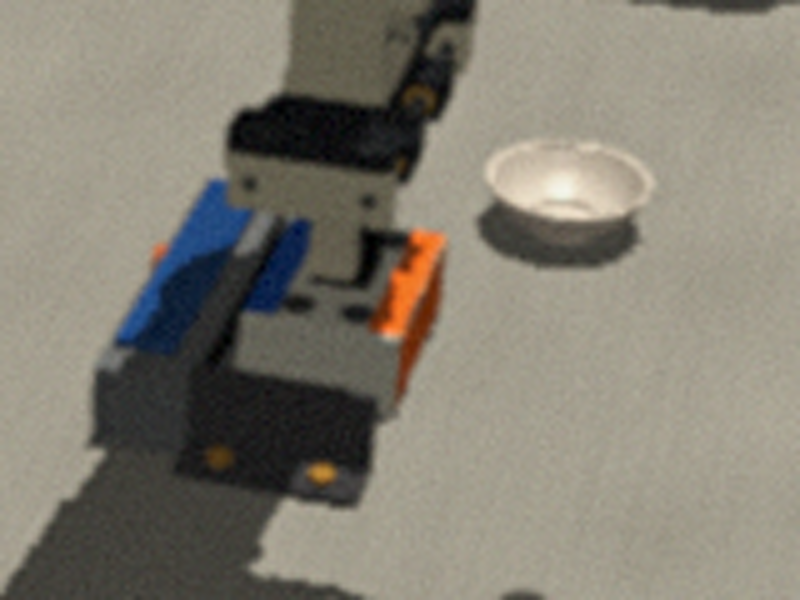

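There is still a gap of about 10 mm to the bar, so the resistance is bench friction from pressing down too hard. I'll ease up.

Call:
{"api": "step_arm", "payload": {
  "steps": [
    [[-0.05,0,0],0],
    [[0,0,0],0],
    [[0,0,0],0]
  ]
}}

```text
time_s: 13.8
tcp_pos: [0.4853, -0.2427, 0.0746]
eef_rot: [-53.3, 90.0, 124.7]
contact_force: [-1.1, 0.6, -2.4]
gripper_width: 0.0299
```

Call:
{"api": "step_arm", "payload": {
  "steps": [
    [[0,0,-0.1],0],
    [[0,0,-0.1],0],
    [[0,0,0],0],
    [[0,0,0],0]
  ]
}}

```text
time_s: 14.13
tcp_pos: [0.4896, -0.2429, 0.0746]
eef_rot: [-70.6, 90.0, 107.4]
contact_force: [-0.1, 0.3, -5.3]
gripper_width: 0.0297
```

Call:
{"api": "step_arm", "payload": {
  "steps": [
    [[0,0,-0.05],0],
    [[0,0,-0.05],0],
    [[0,0,0],0],
    [[0,0,0],0]
  ]
}}

```text
time_s: 14.47
tcp_pos: [0.4914, -0.243, 0.0749]
eef_rot: [-56.0, 90.0, 122.0]
contact_force: [-0.4, 0.0, -7.0]
gripper_width: 0.0298
```

Call:
{"api": "step_arm", "payload": {
  "steps": [
    [[0.01,0,-0.05],0],
    [[0.01,0,-0.05],0],
    [[0,0,0],0],
    [[0,0,0],0]
  ]
}}

```text
time_s: 14.8
tcp_pos: [0.493, -0.2431, 0.0746]
eef_rot: [-0.5, 90.0, 177.5]
contact_force: [-2.3, 1.4, -2.7]
gripper_width: 0.0294
```

Call:
{"api": "step_arm", "payload": {
  "steps": [
    [[0,0,-0.05],0],
    [[0,0,0],0],
    [[0,0,0],0]
  ]
}}

```text
time_s: 15.05
tcp_pos: [0.4931, -0.2431, 0.0747]
eef_rot: [-1.9, 89.9, 176.1]
contact_force: [-6.3, 1.0, 0.7]
gripper_width: 0.0301
```

Call:
{"api": "step_arm", "payload": {
  "steps": [
    [[0,0,0.05],0],
    [[0,-0.4,0],0],
    [[0,-0.6,0],0],
    [[0,-0.6,0],0],
    [[0,-0.4,0],0],
    [[0,-0.15,0],0],
    [[0,0,0],0],
    [[0,0,0],0]
  ]
}}

```text
time_s: 15.72
tcp_pos: [0.4944, -0.1994, 0.0746]
eef_rot: [-48.9, 89.9, 129.1]
contact_force: [-5.6, 7.4, 2.4]
gripper_width: 0.0295
```

Call:
{"api": "step_arm", "payload": {
  "steps": [
    [[0,-0.1,0],0],
    [[0,-0.1,0],0],
    [[0,0,0],0],
    [[0,0,0],0]
  ]
}}

```text
time_s: 16.05
tcp_pos: [0.4945, -0.1964, 0.0746]
eef_rot: [2.1, 89.9, -180.0]
contact_force: [-5.5, -1.4, 0.5]
gripper_width: 0.03
```

Call:
{"api": "step_arm", "payload": {
  "steps": [
    [[0,-0.05,0],0],
    [[0,-0.05,0],0],
    [[0,0,0],0],
    [[0,0,0],0]
  ]
}}

```text
time_s: 16.38
tcp_pos: [0.4946, -0.1955, 0.0747]
eef_rot: [54.8, 89.9, -127.2]
contact_force: [-4.1, -8.6, -1.7]
gripper_width: 0.03
```

Call:
{"api": "step_arm", "payload": {
  "steps": [
    [[0,-0.05,0],0],
    [[0,-0.05,0],0],
    [[0,0,0],0],
    [[0,0,0],0]
  ]
}}

```text
time_s: 16.72
tcp_pos: [0.4946, -0.1953, 0.0749]
eef_rot: [69.9, 89.8, -112.1]
contact_force: [-4.5, -21.0, -3.9]
gripper_width: 0.0299
```

Call:
{"api": "step_arm", "payload": {
  "steps": [
    [[0,0.04,-0.03],0],
    [[0,0,0],0],
    [[0,0,0],0]
  ],
  "grip_force": 20
}}

```text
time_s: 16.97
tcp_pos: [0.4946, -0.1954, 0.0748]
eef_rot: [49.7, 89.8, -132.3]
contact_force: [-6.5, -16.0, 0.6]
gripper_width: 0.0298
```

Run:
```python
from h import *
s=get_state();print(s["joints"].round(1),s["tcp_pos"],s["contact_force"],s["moment"],s["eef_rot"],s["time_s"])
a=capture("side")
cv2.imwrite("pics/s4.png",cv2.resize(a[150:250,330:450],(800,600),interpolation=cv2.INTER_CUBIC))
```

```text
[ -0.3  17.4 -29.6   0.2 -43.1  88.1] [ 0.49464985 -0.19536385  0.07477399] [ -6.47930716 -16.0241664    0.6051631 ] [-5.91723918  2.38388125  0.14960041] [  49.69782066   89.81452342 -132.32721034] 16.9667
```

View pics/s4.png

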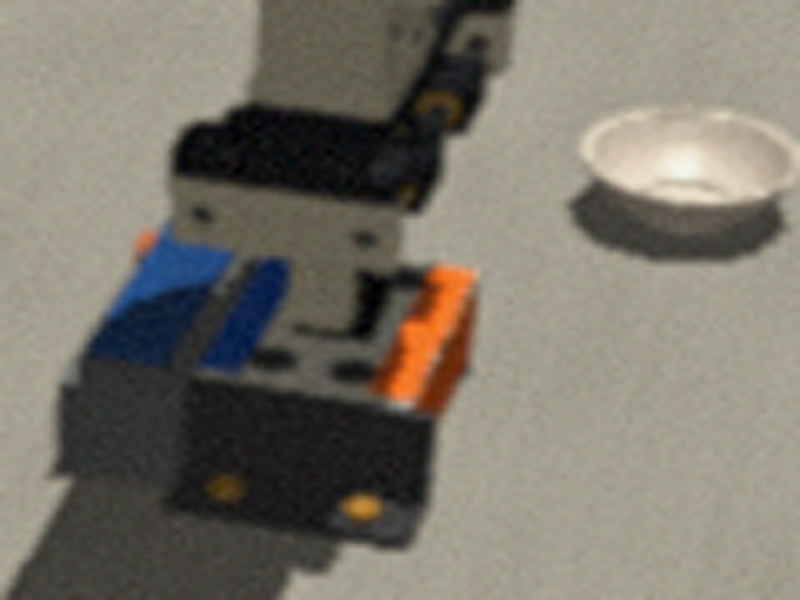

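Call:
{"api": "step_arm", "payload": {
  "steps": [
    [[0,0,0],-0.1],
    [[0,0,0],0],
    [[0,0,0],0]
  ]
}}

```text
time_s: 17.27
tcp_pos: [0.4946, -0.1954, 0.0748]
eef_rot: [47.5, 89.8, -134.0]
contact_force: [-6.4, -14.9, -1.2]
gripper_width: 0.0298
```

Run:
```python
from h import *
s=get_state();print(s["joints"].round(2),s["tcp_pos"],s["contact_force"],s["moment"],s["eef_rot"],s["time_s"])
```

```text
[ -0.32  17.42 -29.64   0.18 -43.06  88.7 ] [ 0.4945604  -0.19537345  0.07479403] [ -6.44223325 -14.93759273  -1.16155945] [-5.96598734  2.41416009 -0.47755194] [  47.52413507   89.8288335  -133.97018843] 17.2667
```

The block resists turning both ways, which confirms it is flush. I'll turn back to zero moment and hold for more than 2 s.

Call:
{"api": "step_arm", "payload": {
  "steps": [
    [[0,0,0],0.08],
    [[0,0,0],0],
    [[0,0,0],0],
    [[0,0,0],0],
    [[0,0,0],0],
    [[0,0,0],0],
    [[0,0,0],0],
    [[0,0,0],0],
    [[0,0,0],0],
    [[0,0,0],0],
    [[0,0,0],0],
    [[0,0,0],0],
    [[0,0,0],0],
    [[0,0,0],0],
    [[0,0,0],0],
    [[0,0,0],0],
    [[0,0,0],0],
    [[0,0,0],0]
  ]
}}

```text
time_s: 18.77
tcp_pos: [0.4946, -0.1954, 0.0748]
eef_rot: [50.2, 89.8, -131.7]
contact_force: [-7.0, -16.6, -0.1]
gripper_width: 0.03
```

Call:
{"api": "step_arm", "payload": {
  "steps": [
    [[0,0,0],0],
    [[0,0,0],0],
    [[0,0,0],0],
    [[0,0,0],0],
    [[0,0,0],0],
    [[0,0,0],0],
    [[0,0,0],0],
    [[0,0,0],0],
    [[0,0,0],0],
    [[0,0,0],0],
    [[0,0,0],0]
  ]
}}

```text
time_s: 19.68
tcp_pos: [0.4946, -0.1954, 0.0748]
eef_rot: [49.1, 89.8, -132.8]
contact_force: [-5.9, -16.5, -1.0]
gripper_width: 0.0301
```

Run:
```python
from h import *
s=get_state();print(s["joints"].round(2),s["tcp_pos"],s["contact_force"],s["moment"],s["eef_rot"],s["time_s"])
```

```text
[ -0.31  17.43 -29.64   0.2  -43.06  88.25] [ 0.49457691 -0.19536614  0.07477576] [ -5.92753669 -16.45543811  -0.96041702] [-5.97271565  2.36238459  0.07939516] [  49.09882846   89.81214855 -132.81043339] 19.6833
```

Call:
{"api": "step_arm", "payload": {
  "steps": [
    [[0,0.1,0.1],0],
    [[0,0.4,0.4],0],
    [[0,0.7,0.8],0],
    [[0,0.7,0.8],0],
    [[0,0.4,0.6],0],
    [[0,0.2,0.3],0],
    [[0,0,0],0],
    [[-0.15,0,0],0],
    [[0,0,0],0]
  ],
  "grip_force": 40
}}

```text
time_s: 20.43
tcp_pos: [0.4351, -0.2409, 0.0781]
eef_rot: [171.9, 89.9, -10.0]
contact_force: [0.2, 0.2, -6.1]
gripper_width: 0.0297
```

Call:
{"api": "step_arm", "payload": {
  "steps": [
    [[0,0,0],0.5],
    [[0,0,0],1],
    [[0,0,0],1],
    [[0,0,0],1],
    [[0,0,0],1],
    [[0,0,0],1],
    [[0,0,0],1],
    [[0,0,0],1],
    [[0,0,0],1],
    [[0,0,0],1],
    [[0,0,0],1],
    [[0,0,0],1],
    [[0,0,0],1],
    [[0,0,0],1],
    [[0,0,0],1],
    [[0,0,0],0.5],
    [[0,0,0],0]
  ]
}}

```text
time_s: 21.85
tcp_pos: [0.4349, -0.2405, 0.0775]
eef_rot: [-83.2, 90.0, 4.8]
contact_force: [-0.5, -0.9, -6.6]
gripper_width: 0.0298
```

Call:
{"api": "step_arm", "payload": {
  "steps": [
    [[0,0,0],0.5],
    [[0,0,0],1],
    [[0,0,0],1],
    [[0,0,0],1],
    [[0,0,0],1],
    [[0,0,0],1],
    [[0,0,0],1],
    [[0,0,0],1],
    [[0,0,0],1],
    [[0,0,0],1],
    [[0,0,0],1],
    [[0,0,0],1],
    [[0,0,0],1],
    [[0,0,0],1],
    [[0,0,0],1],
    [[0,0,0],0.5],
    [[0,0,0],0],
    [[0,0,0],0]
  ]
}}

```text
time_s: 23.35
tcp_pos: [0.4345, -0.2407, 0.0776]
eef_rot: [-2.1, 90.0, -3.8]
contact_force: [-0.4, 0.4, -6.2]
gripper_width: 0.0304
```

Run:
```python
from h import *
s=get_state();print(s["joints"].round(2),s["tcp_pos"],s["contact_force"],s["moment"],s["eef_rot"],s["time_s"])
a=capture("side")
cv2.imwrite("pics/s5.png",cv2.resize(a[150:250,340:480],(800,570),interpolation=cv2.INTER_CUBIC))
```

```text
[ -6.27  14.3  -33.81  -0.   -41.87 -85.41] [ 0.43451736 -0.24070743  0.07755369] [-0.43689022  0.4482547  -6.19090596] [ 0.00618596 -0.01674345  0.01318373] [-2.14195563 89.98905694 -3.82866881] 23.35
```

View pics/s5.png

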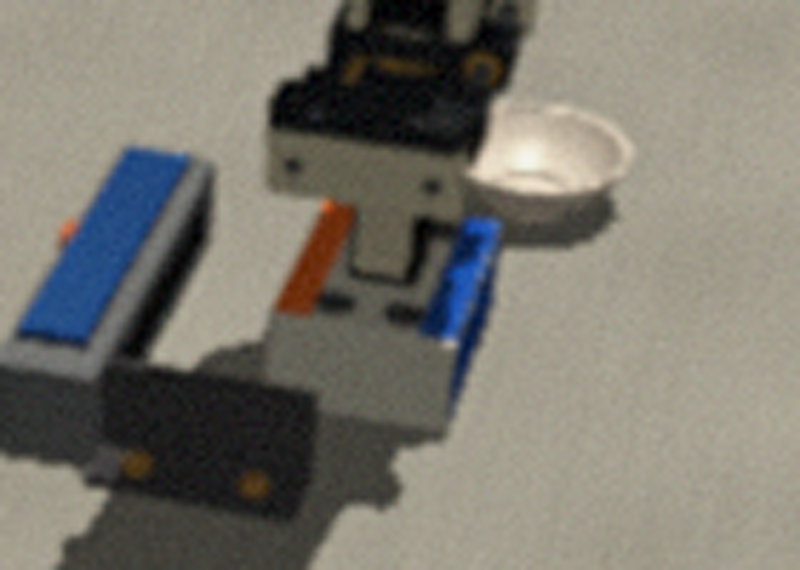

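Call:
{"api": "step_arm", "payload": {
  "steps": [
    [[0.1,0,0],0.05],
    [[0.05,0,0],0],
    [[0,0,0],0],
    [[0,0,0],0]
  ]
}}

```text
time_s: 23.73
tcp_pos: [0.4343, -0.241, 0.0746]
eef_rot: [-9.9, 90.0, -12.0]
contact_force: [0.3, 0.5, -5.1]
gripper_width: 0.0298
```

Call:
{"api": "step_arm", "payload": {
  "steps": [
    [[0.01,0,0.4],0],
    [[0,0,0.7],0],
    [[0,0,0.7],0],
    [[0,0,0.5],0],
    [[0,0,0.2],0],
    [[0,0,0],0],
    [[0,0,0],0]
  ]
}}

```text
time_s: 24.32
tcp_pos: [0.4849, -0.2431, 0.0746]
eef_rot: [-11.8, 89.9, -14.0]
contact_force: [1.9, -0.6, -1.9]
gripper_width: 0.0299
```

Call:
{"api": "step_arm", "payload": {
  "steps": [
    [[0,0,0.1],0],
    [[0,0,0.1],0],
    [[0,0,0],0],
    [[0,0,0],0]
  ]
}}

```text
time_s: 24.65
tcp_pos: [0.4871, -0.2431, 0.0746]
eef_rot: [178.4, 89.9, 176.1]
contact_force: [-4.5, 0.5, 5.0]
gripper_width: 0.0299
```

Call:
{"api": "step_arm", "payload": {
  "steps": [
    [[-0.04,0,0],0],
    [[0,0,0.05],0],
    [[0,0,0.05],0],
    [[0,0,0],0],
    [[0,0,0],0]
  ]
}}

```text
time_s: 25.07
tcp_pos: [0.4901, -0.243, 0.0747]
eef_rot: [149.6, 90.0, 147.3]
contact_force: [-0.3, -0.5, -6.4]
gripper_width: 0.0297
```

Call:
{"api": "step_arm", "payload": {
  "steps": [
    [[0,0,0.05],0],
    [[0,0,0.05],0],
    [[0,0,0],0],
    [[0,0,0],0]
  ]
}}

```text
time_s: 25.4
tcp_pos: [0.491, -0.2431, 0.0747]
eef_rot: [172.1, 89.9, 169.9]
contact_force: [-4.1, 0.5, -6.8]
gripper_width: 0.0297
```

Call:
{"api": "step_arm", "payload": {
  "steps": [
    [[0.02,0,0],0],
    [[0,0,0.04],0],
    [[0,0,0],0],
    [[0,0,0],0]
  ]
}}

```text
time_s: 25.73
tcp_pos: [0.4911, -0.2431, 0.0747]
eef_rot: [175.4, 89.8, 173.2]
contact_force: [-7.6, 1.5, 1.3]
gripper_width: 0.0299
```

Bar contact made. I'll ease off slightly and slide along it to the stop.

Call:
{"api": "step_arm", "payload": {
  "steps": [
    [[0,0,-0.05],0],
    [[0,0.4,0],0],
    [[0,0.6,0],0],
    [[0,0.6,0],0],
    [[0,0.4,0],0],
    [[0,0.1,0],0],
    [[0,0,0],0],
    [[0,0,0],0]
  ]
}}

```text
time_s: 26.4
tcp_pos: [0.4924, -0.2007, 0.0747]
eef_rot: [169.1, 89.9, 166.9]
contact_force: [-5.0, 3.8, -1.1]
gripper_width: 0.0296
```

Call:
{"api": "step_arm", "payload": {
  "steps": [
    [[0,0.1,0],0],
    [[0,0.05,0],0],
    [[0,0,0],0],
    [[0,0,0],0]
  ]
}}

```text
time_s: 26.73
tcp_pos: [0.4924, -0.1984, 0.0747]
eef_rot: [-172.4, 89.9, -174.6]
contact_force: [-6.3, -1.2, -2.7]
gripper_width: 0.0296
```

Call:
{"api": "step_arm", "payload": {
  "steps": [
    [[0,0.05,0],0],
    [[0,0.05,0],0],
    [[0,0,0],0],
    [[0,0,0],0]
  ]
}}

```text
time_s: 27.07
tcp_pos: [0.4925, -0.1966, 0.0747]
eef_rot: [-167.8, 89.9, -170.0]
contact_force: [-6.9, -1.5, -2.2]
gripper_width: 0.0298
```

Call:
{"api": "step_arm", "payload": {
  "steps": [
    [[0,0.05,0],0],
    [[0,0.05,0],0],
    [[0,0,0],0],
    [[0,0,0],0]
  ]
}}

```text
time_s: 27.4
tcp_pos: [0.4926, -0.1955, 0.0747]
eef_rot: [-139.9, 89.8, -142.1]
contact_force: [-4.7, -9.4, -4.1]
gripper_width: 0.0298
```

Call:
{"api": "step_arm", "payload": {
  "steps": [
    [[0,0.03,0],0],
    [[0,0,0],0],
    [[0,0,0],0]
  ]
}}

```text
time_s: 27.65
tcp_pos: [0.4926, -0.1954, 0.0748]
eef_rot: [-131.8, 89.8, -134.0]
contact_force: [-4.7, -12.2, -4.8]
gripper_width: 0.0295
```

Run:
```python
from h import *
s=get_state();print(s["joints"].round(2),s["tcp_pos"],s["contact_force"],s["moment"],s["eef_rot"],s["time_s"])
```

```text
[ -0.32  17.28 -29.86   0.19 -42.98 -91.99] [ 0.4926425  -0.19537864  0.07478494] [ -4.71348306 -12.20216057  -4.78287966] [-4.96372913  1.83863254  0.42741689] [-131.83815025   89.81627749 -134.00448376] 27.65
```

Call:
{"api": "step_arm", "payload": {
  "steps": [
    [[0.02,0,0.03],-0.06],
    [[0,0,0],0],
    [[0,0,0],0],
    [[0,0,0],0]
  ],
  "grip_force": 15
}}

```text
time_s: 27.98
tcp_pos: [0.4928, -0.1953, 0.0748]
eef_rot: [-141.2, 89.8, -143.1]
contact_force: [-6.9, -11.6, 1.1]
gripper_width: 0.0298
```

Run:
```python
from h import *
s=get_state();print(s["joints"].round(2),s["tcp_pos"],s["contact_force"],s["moment"],s["eef_rot"],s["time_s"])
a=capture("side")
cv2.imwrite("pics/s6.png",cv2.resize(a[150:250,330:450],(800,600),interpolation=cv2.INTER_CUBIC))
```

```text
[ -0.33  17.31 -29.81   0.16 -43.03 -91.66] [ 0.49283794 -0.19534312  0.07477538] [ -6.93160515 -11.58819934   1.14524582] [-4.17866613  2.74859589 -0.05560691] [-141.18826283   89.81909967 -143.06249721] 27.9833
```

View pics/s6.png

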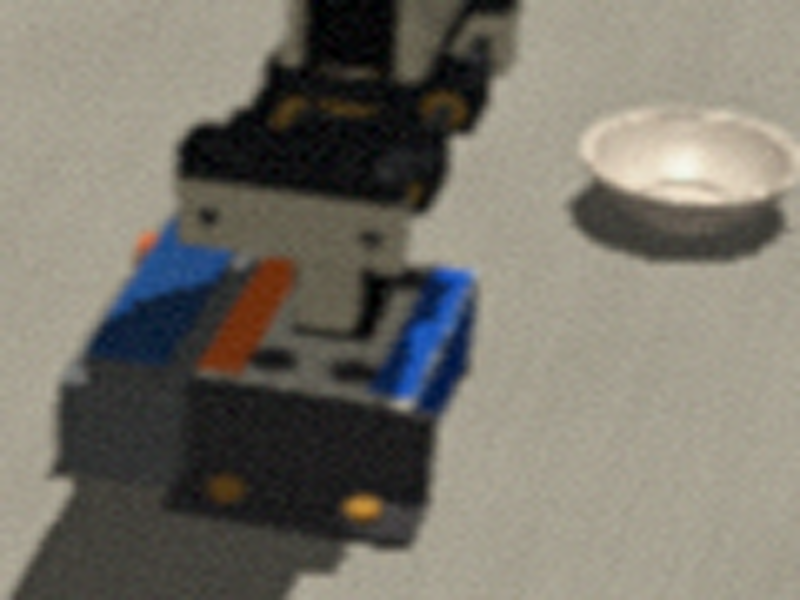

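Orange is on the bar and the side is on the stop, at near-zero moment. Next: ease the push, lower the grip, open and retreat.

Call:
{"api": "step_arm", "payload": {
  "steps": [
    [[0,-0.02,-0.01],0],
    [[0,0,0],0],
    [[0,0,0],0],
    [[0,0,0],0]
  ],
  "grip_force": 4
}}

```text
time_s: 28.37
tcp_pos: [0.4938, -0.1952, 0.0749]
eef_rot: [-100.7, 89.9, -102.6]
contact_force: [-5.2, -8.4, -1.1]
gripper_width: 0.0298
```

Call:
{"api": "step_arm", "payload": {
  "steps": [
    [[0,0,0],0],
    [[0,0,0],0],
    [[0,0,0],0],
    [[0,0,0],0],
    [[0,0,0],0],
    [[0,0,0],0],
    [[0,0,0],0],
    [[0,0,0],0]
  ],
  "fingers": 0.2
}}

```text
time_s: 29.03
tcp_pos: [0.4943, -0.194, 0.0744]
eef_rot: [-5.1, 90.0, -7.0]
contact_force: [-0.2, -0.4, 0.5]
gripper_width: 0.0693
```

Call:
{"api": "step_arm", "payload": {
  "steps": [
    [[-0.5,0,0],0],
    [[-1,0,0],0],
    [[-1,0,0],0],
    [[-1,0,0],0],
    [[-1,0,0],0],
    [[-1,0,0],0],
    [[-1,0,0],0],
    [[-1,0,0],0],
    [[-0.5,0,0],0],
    [[0,-1,0],0],
    [[0,-1,0],0],
    [[0,-1,0],0],
    [[0,-1,0],0],
    [[0,-1,0],0],
    [[0,-1,0],0],
    [[0,-1,0],0],
    [[0,-1,0],0],
    [[0,-1,0],0],
    [[0,-1,0],0],
    [[0,-1,0],0]
  ]
}}

```text
time_s: 30.7
tcp_pos: [0.4867, -0.4148, 0.2342]
eef_rot: [144.9, 90.0, 143.1]
contact_force: [0.2, 0.3, 0.2]
gripper_width: 0.0704
```

Call:
{"api": "step_arm", "payload": {
  "steps": [
    [[0,-1,-0.5],0],
    [[0,-1,-0.5],0],
    [[0,-1,-0.5],0],
    [[0,-1,-0.5],0],
    [[0,-1,-0.5],0],
    [[0,-1,-0.5],0],
    [[0,-1,-0.5],0],
    [[0,0,0],0]
  ]
}}

```text
time_s: 31.37
tcp_pos: [0.4103, -0.5542, 0.2337]
eef_rot: [169.3, 89.9, 167.3]
contact_force: [0.6, -0.7, -0.7]
gripper_width: 0.0704
```

Run:
```python
from h import *
s=get_state();print(s["joints"].round(2),s["tcp_pos"],s["time_s"])
a=capture("side");b=capture("top");cv2.imwrite("pics/top7.png",b);cv2.imwrite("pics/side7.png",a)
cv2.imwrite("pics/s7.png",np.hstack([cv2.resize(a[150:250,330:450],(400,333),interpolation=cv2.INTER_CUBIC),cv2.resize(b[230:305,370:460],(400,333),interpolation=cv2.INTER_CUBIC)]))
```

```text
[-3.731e+01  2.233e+01  1.790e+00  4.000e-02 -6.953e+01 -5.470e+01] [ 0.41033958 -0.55416619  0.23370125] 31.3667
```

View pics/s7.png

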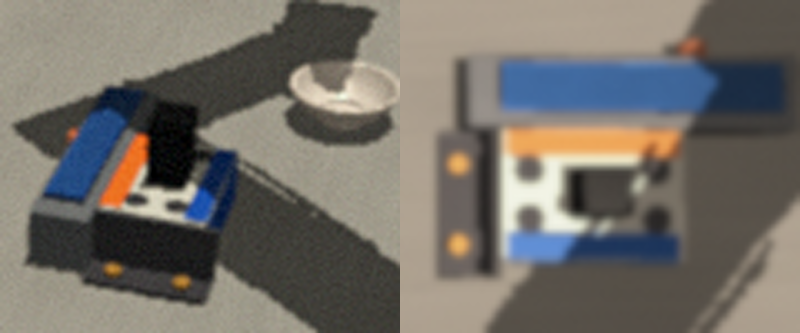

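View pics/top7.png

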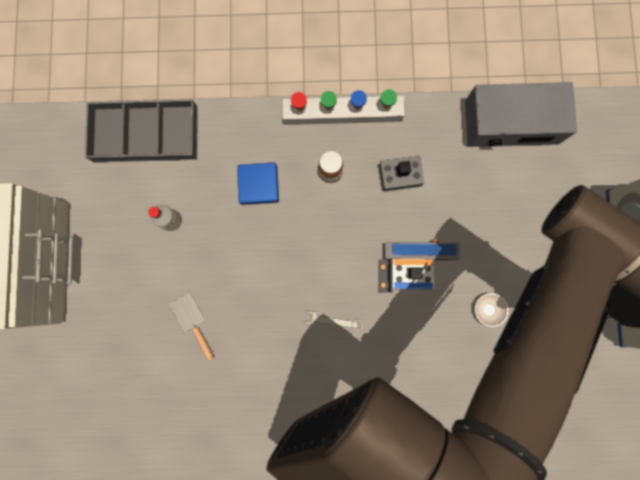

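Run:
```python
from h import *
t=cv2.imread("pics/top7.png");g=t[:,:,:].astype(float)
print(g[252:270,402:424:6].mean(2).T.round())
print((g[252:270,402:424:6,2]-g[252:270,402:424:6,0]).T.round())
print(g[276:282,380:400].mean(2).round()[::3])
# orange back edge via R-B half level
pts=[]
for c in range(400,430):
    p=g[:,c,2]-g[:,c,0]; s=p[254:268]; 
    k=s.argmax(); h=(s[k]+g[254:258,c,2].mean()-g[254:258,c,0].mean())/2
    for i in range(k,0,-1):
        if s[i-1]<h<=s[i]: pts.append((c,254+i-1+(h-s[i-1])/(s[i]-s[i-1]))); break
W=ray("top",pts,.045)[:,:2];v=np.polyfit(W[:,1],W[:,0],1);print("orange edge: yaw",-np.degrees(np.arctan(v[0])),W.mean(0), "pred face", .5358+.0314*(W[:,1].mean()+.1394))
hsv=cv2.cvtColor(t,cv2.COLOR_BGR2HSV)
m=cv2.inRange(hsv,(95,80,40),(125,255,255))
for c in cv2.findContours(m,cv2.RETR_EXTERNAL,cv2.CHAIN_APPROX_NONE)[0]:
    if cv2.contourArea(c)>25: 
        q=cv2.minAreaRect(c);print(q,ray("top",[q[0]],.045))
```

```text
[[111. 113. 119. 127. 137. 142. 154. 169. 169. 166. 166. 169. 185. 203.
  205. 193. 191. 203.]
 [111. 113. 118. 125. 135. 142. 156. 171. 171. 166. 166. 171. 190. 215.
  211. 157.  94.  66.]
 [109. 112. 117. 124. 134. 142. 157. 172. 170. 166. 165. 170. 189. 213.
  207. 144.  80.  66.]
 [107. 109. 116. 123. 134. 142. 154. 168. 168. 165. 165. 170. 189. 214.
  206. 143.  79.  65.]]
[[-95. -91. -65. -19.   8.  21.  60. 114. 138. 148. 148. 140. 107.  61.
   34.  22.  19.  21.]
 [-95. -91. -65. -19.   8.  20.  57. 108. 135. 146. 147. 139. 102.  54.
   33.  21.  14.  10.]
 [-94. -90. -65. -19.   8.  21.  58. 108. 135. 147. 148. 139. 103.  55.
   35.  19.  11.   9.]
 [-91. -87. -63. -17.   8.  19.  50. 102. 134. 147. 148. 140. 104.  56.
   35.  19.  11.   9.]]
[[ 99.  99.  98. 100. 100.  99.  89.  67.  45.  41.  61.  94. 153. 215.
  234. 233. 218. 187. 166. 163.]
 [ 99.  99.  99.  99. 100.  99.  89.  67.  46.  41.  61.  95. 153. 214.
  229. 213. 161. 114. 100. 100.]]
orange edge: yaw -2.02700996527882 [ 0.53453173 -0.20024239] pred face 0.5338895490097796
((413.0, 285.0), (6.0, 36.0), 90.0) [[ 0.46322476 -0.19325079  0.045     ]]
((424.0, 249.5), (11.0, 62.0), 90.0) [[ 0.5575427  -0.22668981  0.045     ]]
((257.4046936035156, 182.97470092773438), (39.29832077026367, 39.36069869995117), 86.42366790771484) [[0.75114204 0.22094022 0.045     ]]
((358.5, 98.5), (15.0, 15.0), 90.0) [[ 0.98480576 -0.06324285  0.045     ]]
```

Run:
```python
from plant import *
close_job();print(get_state()["time_s"])
```

```text
the job is handed in; nothing more can be done
the job is handed in; nothing more can be done
```

I seated the block in the corner with the blue face on the bar and held it there for about 2.4 s. Then I backed it off, turned it 180° and seated it again with the orange face on the bar. I released it and moved the arm clear. The job was handed in at about 31.5 s of the 72 s allowed.

- **Transport:** I lifted the block about 80 mm to carry it over the wrench and the stop. It was also about 3 mm off the bench during the half turn. Both slides into the corner were meant to run with the block standing on the bench. The vertical force varied along the way and briefly showed the block's full weight on the arm, so it may have been a fraction of a millimetre up at moments.
- **Blue seat:** The contact forces were about 6 N on the bar and 16 N on the stop. The twisting moment stayed near zero and reversed sign when I turned the block slightly, which showed it was flush.
- **Orange seat:** The forces were about 7 N on the bar and 12 N on the stop, again with near-zero moment before release.
- **Final top picture:** The orange edge lies at -2.0° and the bar at about -1.8°. The edge position is within 1 mm of the bar face measured earlier, with no dark gap visible at the bar or the stop. In that picture the other objects look unmoved.
- **Disagreements:** On the first approach the forces rose about 8 mm short of the bar because I was pressing the block too hard on the bench. I eased the arm up and it slid on. At the bar, the arm position differed by about 2 mm between the two seats, which fits the post being gripped slightly off centre.

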